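# Clamp the dosing pump's stroke dial and start the pump

### The job

The dosing pump's stroke dial (the big black ring) is already set. Screw the small orange clamp knob in its middle clockwise until it is fully home, without leaning on the dial or shifting it from its setting, then press the green start button all the way in and let go. Leave the things around the pump where they stand.

Things in the scene. Friction and masses are not known exactly. Their poses are not given: they have to be found in the camera images.
- pump: Blue dosing pump fixed to the table, 166 mm high. Origin on the table top below the axis of dial and clamp knob, z up. Gearbox 112 x 120 mm round the origin, flat top 112 mm up; white pump head and pipe towards its -y (to y = -0.16, 154 mm high); grey motor with the start button's box towards +y (to y = 0.25).
- lock_grip (a point): Clamp knob: orange, round, fluted, 24 mm across, 17 mm tall, in the middle of the dial. Point on its axis half-way up: 8.5 mm below its flat top, 9.5 mm above the dial's face, 157.5 mm above the table. Grip at any yaw. Clockwise from above tightens: 0.4 to 1.4 rad to a dead stop, not to be told from its angle; it stays where it is let go. Runs at 0.06 N m; home, over 0.22 N m turns the dial too.
- cone_top (a point): Top of the brass clamp cone, hidden inside the gearbox on the dial's axis, never touched: the knob's screw (1.5 mm a turn) draws it up 0.24 mm per rad, to 110 mm above the table once the knob is home; it starts 0.1 to 0.33 mm lower. The reading is far too coarse to follow this: feel the stop at the knob.
- dial_mark (a point): Stroke dial: black knurled ring, 66 mm across, 28 mm tall, coaxial with the clamp knob, flat top face 148 mm above the table. Point: long white middle mark on that face, 31 mm from the axis. The dial turns about the upright axis, stands anywhere within 1.8 rad, is held by friction (0.22 N m) and is dragged if fingers lean on it or the seated knob is turned further.
- start_top (a point): Green start button, 28 mm in diameter, in a round collar on the grey box on the motor, 135 mm from the dial axis. This point is the centre of its top face, 166 mm above the table; the collar's rim is 10 mm below it. Pressed straight down.
- start (a joint): Travel of the start button in m: 0 released, 0.006 fully in. It springs back; about 2 N moves it, about 6 N holds it fully in.
- bottle_mid (a point): White bottle with a blue cap, 60 mm in diameter, 150 mm tall, loose, upright, on the table behind the pump. The point is on its axis, half-way up.
- cheese_center (a point): White cheese, a disc 84 mm in diameter and 34 mm tall, loose, on the table behind the pump. The point is its centre.
- beaker_mid (a point): Steel beaker, 76 mm in diameter, 90 mm tall, loose, upright behind the pump. The point is on its axis, half-way up.
- wrench_grip (a point): Steel open-ended wrench, 180 mm long, lying on the table on the robot's side of the pump. The point is on its shank, 4 mm above the table.

How it is judged (in metres and radians):
On the way, in this order (a step that is already met when the one before it is completed fails the run):
1. the clamp knob is screwed home (the cone within 0.03 mm of its seat, an eighth of a radian of turn) (z of cone_top in the frame of pump above 0.10997 m), for 0.2 s.
2. then the start button is pressed in (at least 5 of its 6 mm) (value of joint start above 0.005 m), for 0.05 s.
At the end, for the whole second after the job is handed in: The clamp knob is home (cone within 0.03 mm of its seat, an eighth of a radian of turn), the dial's mark within 1.5 mm (2.8 degrees, a hundredth of its scale) of where it started, the start button pressed and released, and bottle, cheese, beaker and wrench within 20 mm of where they stood (z of cone_top in the frame of pump above 0.10997 m and distance of dial_mark from where it was at the start of the episode below 0.0015 m and value of joint start below 0.002 m and distance of each of bottle_mid, cheese_center, beaker_mid, wrench_grip from where it was at the start of the episode below 0.02 m); the robot touches nothing.
It fails at once if the dial is dragged: its mark moves more than 1.5 mm (distance of dial_mark from where it was at the start of the episode above 0.0015 m).
It fails at once if the pump is started before the dial is clamped (value of joint start above 0.003 m and z of cone_top in the frame of pump below 0.10997 m).
It fails at once if a finger leans on the dial with more than 10 N (contact force between the fingers and dial_c0 above 10 N).
It fails at once if a bystander is pushed more than 20 mm (distance of any of bottle_mid, cheese_center, beaker_mid, wrench_grip from where it was at the start of the episode above 0.02 m).
It also fails if it takes over 69 s, if anything falls off the work surface, if the arm or the gripper's body presses on something with over 40 N, if the wrist force passes 120 N, or if a joint passes its speed limit or range.

### The arm

A 6-joint arm with a two-finger parallel gripper is mounted at the origin on the work surface. World frame = base frame: x ahead of the robot, y to its left, z up, the work surface at z = 0. Lengths are in mm, angles in degrees, forces in N, time in s.
With the tool pointing down it reaches from about 350 to 850 mm from the base axis. Payload 8.1 kg.
Tool frame: the origin (TCP) lies at the very end of the fingers, on their centre line; the grasp point (between the pads) lies r.tcp_to_grasp behind it (r.tcp_to_grasp is the distance from the TCP to the grasp point, in mm); z points along the fingers, y is the line along which they close (so a half turn about z gives the same grasp; the last joint's range is limited). The gripper opens to 85 mm and grips with 20 to 120 N. Pads are 22 mm wide; open, the fingers measure 114 mm over their backs; the gripper's body (76 mm by 85 mm) begins 54 mm behind the grasp point. The pads swing forward as they close: fully open they stand 13 mm farther back than shut.
Start: joints at [62.315, 7.471, 85.268, -0, 87.261, -4.893], TCP at [232.414, 553.163, 231.292] pointing down, gripper open.
Joint ranges: [-169.43, 169.43], [-51.17, 129.36], [1.28, 143.12], [-76.62, 256.62], [0, 156.53], [-152.29, 152.29]. Speed limits (degrees/s): [136.94, 136.94, 159.86, 180, 180, 180].

### API

Orientations are given as [roll, pitch, yaw] about the fixed x, y, z axes, in that order (R = Rz(yaw) Ry(pitch) Rx(roll)).
In Python, from bench import r gives the robot as it stands.
- The arm moves only by the shell command python3 -m handwheel 'ROWS' [OPENING] [FORCE]. ROWS is JSON, a list of rows, each a list of 4 numbers: the shift along the tool's x, y, z in m, then the turn about the tool's z in degrees. A call has 1 to 10 rows; each row shifts and turns the commanded pose from where the row before left it, along the tool's axes as they then stand; what a row does not reach is not made up. A row lasts 1/10 s, in which the tool goes at most 50 mm and 8.59 degrees, less where a joint would pass 70% of its speed; a pose out of reach is approached as far as the arm can. A call is refused whole if a number of a shift passes 0.05 or a number of a turn 8.59, either way. A call with a gripper value outside its range is refused whole. OPENING is the finger opening in m, from 0 to 0.0854, set as the call begins (- or left out, the last holds). The fingers move at their own pace and stop on an object; FORCE is the grip in N (left out, the last holds). Time passes only in rows, so rows that do not move let the fingers close. It gives the time, the measured TCP pose, the force, the opening and the grip force at its end, in the units of the state.
- r.sense(): the state, without advancing time (a new reading comes with each control period).
- r.snapshot(name): name is "side" or "top" or "wrist"; returns the picture (384x512x3 uint8, red, green, blue); there is no depth.
- r.camera_params(name): a dict with "fx", "fy", "cx", "cy" (pixels), "R" (3x3) and "t" (3): a world point X has camera coordinates R X + t; the wrist camera has in their place "mount" (4x4, takes a point from camera to tool coordinates, whose origin is the TCP and whose axes are the flange's). Camera axes: x right, y down, z forward; pixel columns grow to the right and rows downward; lengths in mm; the calibration is good to about 2 mm. A picture is of the moment at which its call begins: read the wrist's pose just before it. camera_params takes no time and is no camera call.
- r.hand_in(): hands the job in; it is judged then, once.
The state is a dict: "time": time; "joint_pos": joint angles; "qd": joint speeds; "joint_efforts": joint torques, N m; "tool_pos": TCP position; "tcp_rot": TCP orientation; "ft_force": force on the tool from outside, world axes, zero at the start; "wrist_torque": the same for the moment, N m; "finger_gap": finger opening in mm; "grip_force": force on a finger pad.
Only numpy, scipy, OpenCV 4.12 (cv2) and the standard library are available. Lean on these libraries where they do the work, as an engineer would, in place of code of your own. Each camera call takes 0.05 s, during which the arm holds its last target. There are 200 camera calls.

## Working session

There is one attempt and no reset: what is moved stays moved. The work goes in short steps, Python scripts to look and compute and a shell command to move; the robot and the scene stay as the last step left them, time stands still between calls to the robot, and variables do not carry over. Pictures are saved under pics/ and viewed, at most 10 in all, crops included, and the job is handed in when it is done.

```bash
mkdir -p pics; cat > h.py <<'E'
import numpy as np,cv2
from bench import r
def save(n,f,crop=None,s=1):
    im=r.snapshot(n); cv2.imwrite('pics/raw_'+f,cv2.cvtColor(im,cv2.COLOR_RGB2BGR))
    return im
def ray(n,uv):
    p=r.camera_params(n); d=np.array([(uv[0]-p['cx'])/p['fx'],(uv[1]-p['cy'])/p['fy'],1.])
    R=np.array(p['R']);t=np.array(p['t']); return -R.T@t, R.T@d
def onz(n,uv,z):
    c,d=ray(n,uv); return c+d*(z-c[2])/d[2]
E
python3 - <<'E'
from h import *
s=r.sense()
for k in s: print(k,np.round(s[k],3))
print(r.tcp_to_grasp, r.camera_params('wrist'))
a=save('top','top.png');b=save('side','side.png')
cv2.imwrite('pics/a.png',cv2.cvtColor(a,cv2.COLOR_RGB2BGR))
cv2.imwrite('pics/b.png',cv2.cvtColor(b,cv2.COLOR_RGB2BGR))
for n in('top','side'): print(r.camera_params(n))
E
```

```text
time 0.0
joint_pos [ 6.2313e+01  7.5160e+00  8.5329e+01 -1.0000e-03  8.7261e+01 -4.8930e+00]
qd [-0.011 -0.014 -0.042 -0.052 -0.059  0.014]
joint_efforts [-1.0000e-03 -5.6941e+01 -5.0054e+01 -0.0000e+00  1.5000e-02  0.0000e+00]
tool_pos [232.18  552.663 230.238]
tcp_rot [-1.79894e+02 -8.00000e-03  1.57206e+02]
ft_force [-0.306 -0.039 -0.189]
wrist_torque [-0.034  0.011 -0.036]
grip_force 0.0
finger_gap 85.438
18.700000000000003 {'fx': 317.93555182401025, 'fy': 317.93555182401025, 'cx': 259.5187268952338, 'cy': 192.45131912440303, 'mount': array([[ 3.30893974e-04, -9.58232977e-01, -2.85988551e-01,
         7.30079965e+01],
       [ 9.99999892e-01,  2.24067586e-04,  4.06257481e-04,
         7.39396416e-01],
       [-3.25208552e-04, -2.85988655e-01,  9.58232948e-01,
        -1.43067662e+02],
       [ 0.00000000e+00,  0.00000000e+00,  0.00000000e+00,
         1.00000000e+00]])}
{'fx': 366.5527531164271, 'fy': 366.5527531164271, 'cx': 255.93867028828586, 'cy': 186.02409570810102, 'R': array([[ 0.00840915, -0.99995476, -0.00444639],
       [-0.99074187, -0.00772899, -0.13553893],
       [ 0.13549844,  0.00554499, -0.99076204]]), 't': array([6.3819032e-01, 5.7764007e+02, 8.6493124e+02])}
{'fx': 349.86037496441463, 'fy': 349.86037496441463, 'cx': 252.66132273229124, 'cy': 196.46801604383518, 'R': array([[ 0.89008092, -0.45580156,  0.00094319],
       [-0.23345056, -0.4576533 , -0.85793607],
       [ 0.39148025,  0.76341234, -0.5137556 ]]), 't': array([-492.20830868,  249.49351703,  504.82691542])}
```

View pics/a.png

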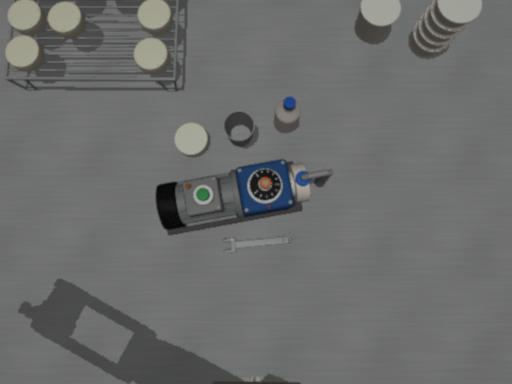

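View pics/b.png

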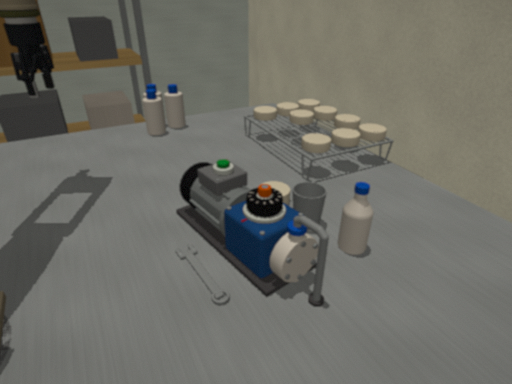

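The top view shows the orange knob at about (265,184) and the green button at (203,195). In the side view they are at (265,190) and (223,163). Next I'll triangulate both.

```bash
python3 - <<'E'
from h import *
def cen(f,lo,hi,box):
    im=cv2.imread(f); m=cv2.inRange(cv2.cvtColor(im,cv2.COLOR_BGR2HSV),lo,hi)
    x0,y0,x1,y1=box; z=np.zeros_like(m); z[y0:y1,x0:x1]=m[y0:y1,x0:x1]
    ys,xs=np.nonzero(z); return (xs.mean(),ys.mean()),len(xs),(xs.min(),xs.max(),ys.min(),ys.max())
O=((3,110,90),(20,255,255));G=((50,110,60),(85,255,255))
for nm,c,bt,bs,z in(('knob',O,(250,170,280,200),(250,178,280,202),163),('btn',G,(190,180,215,210),(212,155,235,172),166)):
    a=cen('pics/a.png',*c,bt);b=cen('pics/b.png',*c,bs); print(nm,a,b)
    print(' planes',onz('top',a[0],z),onz('side',b[0],z-3))
    c1,d1=ray('top',a[0]);c2,d2=ray('side',b[0])
    k=np.linalg.lstsq(np.c_[d1,-d2],c2-c1,rcond=None)[0];print(' tri',c1+d1*k[0],c2+d2*k[1])
E
```

```text
knob ((np.float64(264.9375), np.float64(182.1375)), 80, (np.int64(260), np.int64(270), np.int64(177), np.int64(188))) ((np.float64(264.22962962962964), np.float64(190.4962962962963)), 135, (np.int64(258), np.int64(271), np.int64(184), np.int64(196)))
 planes [569.20430338 -14.46147366 163.        ] [565.9366822  -20.01490608 160.        ]
 tri [570.19754193 -14.59001424 156.27853567] [569.23346468 -14.14789141 156.12761775]
btn ((np.float64(202.44761904761904), np.float64(193.98095238095237)), 105, (np.int64(197), np.int64(208), np.int64(189), np.int64(199))) ((np.float64(222.75), np.float64(163.1625)), 80, (np.int64(217), np.int64(228), np.int64(160), np.int64(167)))
 planes [542.43958093 117.50659803 166.        ] [541.57274282 112.96309079 163.        ]
 tri [543.08567531 118.3734849  160.31022456] [543.64883163 118.16519347 160.34243796]
```

```bash
python3 -m handwheel '[[-0.02,-0.015,0,0],[-0.038,-0.028,0,0],[-0.038,-0.028,0,0],[-0.038,-0.028,0,0],[-0.038,-0.028,0,0],[-0.038,-0.028,0,0],[-0.038,-0.028,0,0],[-0.038,-0.028,0,0],[-0.038,-0.028,0,0],[-0.038,-0.028,0,0]]'
python3 -m handwheel '[[-0.038,-0.028,0,0],[-0.038,-0.028,0,0],[-0.038,-0.028,0,0],[-0.038,-0.028,0,0],[-0.016,-0.013,0,0],[0,0,0,0],[0,0,0,0],[0,0,0,0]]'
cat >> h.py <<'E'
from scipy.spatial.transform import Rotation as Ro
def wcam(s):
    p=r.camera_params('wrist');M=np.array(p['mount'])
    R=Ro.from_euler('xyz',s['tcp_rot'],degrees=True).as_matrix()
    return p,R@M[:3,:3],R@M[:3,3]+np.array(s['tool_pos'])
def wz(s,uv,z):
    p,R,c=wcam(s);d=R@np.array([(uv[0]-p['cx'])/p['fx'],(uv[1]-p['cy'])/p['fy'],1.])
    return c+d*(z-c[2])/d[2]
def totool(s,X):
    R=Ro.from_euler('xyz',s['tcp_rot'],degrees=True).as_matrix()
    return R.T@(np.array(X)-np.array(s['tool_pos']))
def wlook(f):
    s=r.sense(); im=cv2.cvtColor(r.snapshot('wrist'),cv2.COLOR_RGB2BGR); cv2.imwrite('pics/'+f,im)
    print(s['time'],np.round(s['tool_pos'],2),np.round(s['tcp_rot'],2),np.round(s['ft_force'],2),np.round(s['wrist_torque'],3))
    hsv=cv2.cvtColor(im,cv2.COLOR_BGR2HSV)
    for nm,lo,hi,z in(('knob',(3,110,60),(20,255,255),163),('btn',(50,110,40),(85,255,255),165)):
        m=cv2.inRange(hsv,lo,hi); n,l,st,c=cv2.connectedComponentsWithStats(m)
        if n>1:
            k=1+st[1:,4].argmax(); X=wz(s,c[k],z); print(nm,c[k].round(1),st[k],X.round(1),'tool',totool(s,X).round(1))
    return s,im
E
python3 -c "
from h import *
wlook('c.png')"
```

```text
time: 1.1
tool_pos: [463.1, 164.9, 231.0]
tcp_rot: [-180.0, -0.0, 157.2]
ft_force: [1.6, 0.9, -0.6]
finger_gap: 85.1
grip_force: 0.0
time: 1.9
tool_pos: [568.7, -12.6, 231.0]
tcp_rot: [180.0, -0.0, 157.3]
ft_force: [-0.8, 0.8, -0.3]
finger_gap: 85.4
grip_force: 0.0
1.9 [568.67 -12.58 231.02] [ 1.7999e+02 -5.0000e-02  1.5726e+02] [-0.84  0.81 -0.3 ] [ 0.003  0.005 -0.027]
knob [256.  204.4] [238 186  37  39 855] [566.8 -13.6 163. ] tool [ 1.3 -1.6 68. ]
btn [432.7  94. ] [ 410   73   46   44 1508] [541.7 117.7 165. ] tool [ 75.2 109.7  66.1]
```

View pics/c.png

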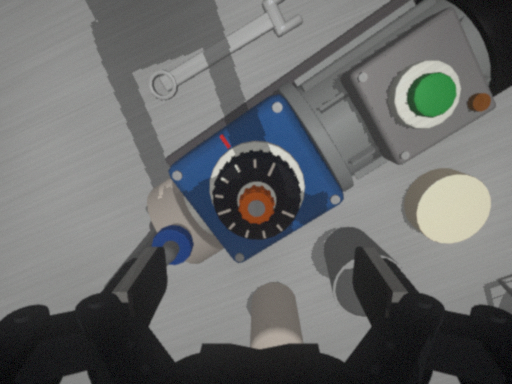

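The wrist view shows the knob's grey top disc at (256,208) and the button at (433,95). The fingers are nearly centred on the knob. I'll narrow them and go lower.

```bash
python3 -m handwheel '[[0,-0.0015,0.015,0],[0,0,0.015,0],[0,0,0.005,0],[0,0,0,0],[0,0,0,0]]' 0.045 25
python3 - <<'E'
from h import *
s,im=wlook('d.png')
x=im[140:384,150:400]; cv2.imwrite('pics/d2.png',cv2.resize(x,None,fx=2.4,fy=2.4,interpolation=cv2.INTER_CUBIC))
E
```

```text
time: 2.45
tool_pos: [568.5, -14.8, 196.1]
tcp_rot: [-180.0, -0.0, 157.2]
ft_force: [-0.6, 0.8, 0.4]
finger_gap: 44.7
grip_force: 0.0
2.45 [568.46 -14.83 196.08] [-1.7999e+02 -3.0000e-02  1.5721e+02] [-0.6   0.83  0.38] [0.047 0.017 0.008]
knob [259.  221.5] [ 237  199   45   47 1225] [566.4 -13.4 163. ] tool [ 2.4  0.5 33.1]
btn [471.9  91.6] [ 442   66   58   53 2258] [541.6 117.6 165. ] tool [ 76.  111.7  31.1]
```

View pics/d2.png

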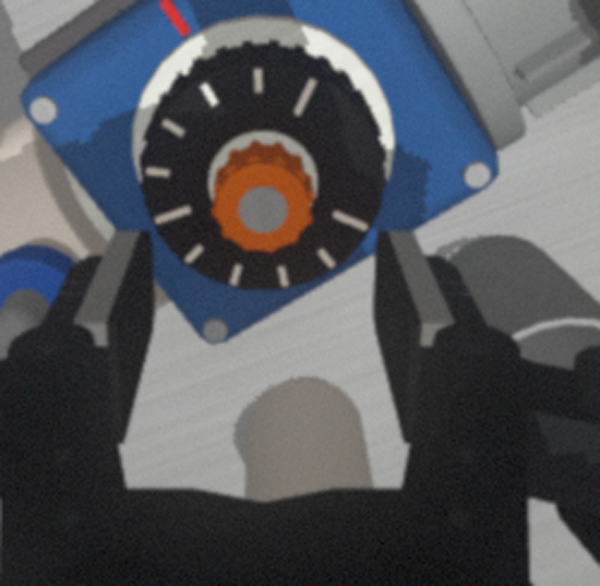

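The grey disc on the knob's top is at crop (263,209), which is image pixel (259.6,227). The brightest mark is at crop (208,95).

```bash
python3 - <<'E'
from h import *
s=r.sense(); X=wz(s,(259.6,226.9),166); print(X, totool(s,X))
E
```

```text
[569.14979932 -14.09858595 166.        ] [-4.70832365e-03  8.68774789e-01  3.06076894e+01]
```

```bash
python3 -m handwheel '[[0,0.0006,0.012,0],[0,0,0.012,0],[0,0,0.010,0],[0,0,0.004,0],[0,0,0.003,0],[0,0,0.002,0],[0,0,0,0],[0,0,0,0]]'
python3 -c "
from h import *
wlook('e.png')"
```

```text
time: 3.3
tool_pos: [569.1, -14.4, 153.7]
tcp_rot: [180.0, 0.0, 157.2]
ft_force: [-0.7, 0.4, 0.9]
finger_gap: 44.9
grip_force: 0.0
3.3 [569.1  -14.39 153.74] [1.7999e+02 4.0000e-02 1.5721e+02] [-0.66  0.4   0.95] [0.002 0.009 0.032]
knob [257.6 253.1] [ 230  224   57   60 2078] [565.8 -13.1 163. ] tool [ 3.6 -0.1 -9.3]
btn [507.2  89.3] [498  65  14  52 353] [537.  105.9 165. ] tool [ 76.1  98.5 -11.3]
```

```bash
python3 -m handwheel '[[0,0,0,0],[0,0,0,0],[0,0,0,0],[0,0,0,0],[0,0,0,0],[0,0,0,0]]' 0.0 25
python3 -c "
from h import *
s,im=wlook('f.png')
cv2.imwrite('pics/f2.png',cv2.resize(im[140:384,150:400],None,fx=2.4,fy=2.4,interpolation=cv2.INTER_CUBIC))"
```

```text
time: 3.95
tool_pos: [568.8, -15.0, 153.9]
tcp_rot: [-179.9, 0.0, 157.2]
ft_force: [-3.6, -4.3, 5.1]
finger_gap: 22.8
grip_force: 24.6
3.95 [568.84 -15.05 153.86] [-1.7995e+02  3.0000e-02  1.5719e+02] [-3.57 -4.31  5.15] [-0.712  0.592  0.021]
knob [259.2 252.9] [ 234  224   52   60 2008] [565.7 -13.  163. ] tool [ 3.7  0.6 -9.1]
btn [507.9  89. ] [500  66  12  48 250] [536.8 105.6 165. ] tool [ 76.3  98.7 -11.3]
```

View pics/f2.png

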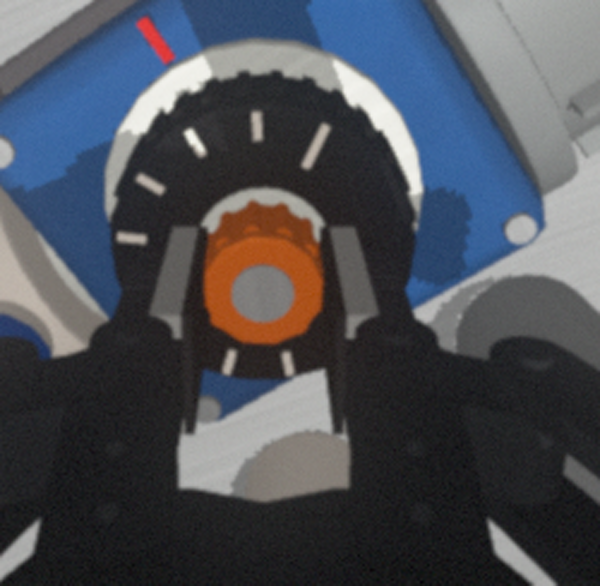

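The knob is gripped and centred between the pads, with a small side load. I'll relieve that load first, then turn.

```bash
python3 -m handwheel '[[0,-0.0006,-0.0002,0],[0,0,0,0]]'; cat > t.py <<'E'
from h import *
s=r.sense(); print('FT',np.round(s['ft_force'],2),np.round(s['wrist_torque'],3),'yaw',np.round(s['tcp_rot'],2),np.round(s['tool_pos'],2),'j6',np.round(s['joint_pos'][5],2))
E
python3 t.py; python3 -m handwheel '[[0,0,0,2],[0,0,0,2],[0,0,0,0]]'; python3 t.py
```

```text
time: 4.2
tool_pos: [568.8, -15.1, 153.9]
tcp_rot: [180.0, 0.0, 157.2]
ft_force: [-2.3, -2.5, 3.6]
finger_gap: 22.8
grip_force: 24.6
FT [-2.32 -2.54  3.59] [-0.433  0.369 -0.021] yaw [1.800e+02 3.000e-02 1.572e+02] [568.78 -15.1  153.88] j6 -73.88
time: 4.5
tool_pos: [568.8, -15.1, 153.8]
tcp_rot: [-180.0, 0.0, 153.2]
ft_force: [-3.6, -2.8, 4.4]
finger_gap: 22.7
grip_force: 24.7
FT [-3.59 -2.81  4.43] [-0.552  0.37  -0.052] yaw [-1.7999e+02  3.0000e-02  1.5317e+02] [568.77 -15.13 153.84] j6 -69.84
```

```bash
python3 -m handwheel '[[0.0002,-0.0006,-0.0001,0],[0,0,0,2],[0,0,0,2],[0,0,0,2],[0,0,0,2],[0,0,0,0]]'; python3 t.py; python3 -m handwheel '[[0,0,0,2],[0,0,0,2],[0,0,0,0],[0,0,0,0]]';python3 t.py
```

```text
time: 5.1
tool_pos: [568.6, -15.3, 153.9]
tcp_rot: [180.0, 0.0, 145.2]
ft_force: [-0.2, -1.1, 4.1]
finger_gap: 22.9
grip_force: 24.6
FT [-0.22 -1.07  4.06] [-0.262 -0.061 -0.018] yaw [1.7996e+02 5.0000e-02 1.4523e+02] [568.61 -15.28 153.86] j6 -61.94
time: 5.5
tool_pos: [568.6, -15.3, 153.9]
tcp_rot: [180.0, 0.0, 141.3]
ft_force: [0.8, -2.0, 3.9]
finger_gap: 22.6
grip_force: 24.6
FT [ 0.83 -1.97  3.86] [-0.267 -0.229 -0.006] yaw [1.7996e+02 4.0000e-02 1.4131e+02] [568.56 -15.33 153.88] j6 -58.03
```

```bash
python3 -m handwheel '[[0,0,0,2],[0,0,0,2],[0,0,0,0]]'; python3 t.py; python3 -c "
from h import *
s,im=wlook('g.png')
a=cv2.imread('pics/f.png')
f=lambda x:cv2.resize(x[180:320,190:330],(400,400),interpolation=cv2.INTER_CUBIC)
cv2.imwrite('pics/g2.png',np.hstack([f(a),f(im)]))"; python3 t.py
```

```text
time: 5.8
tool_pos: [568.5, -15.4, 153.8]
tcp_rot: [180.0, 0.0, 137.3]
ft_force: [2.4, -1.9, 3.9]
finger_gap: 22.8
grip_force: 24.6
FT [ 2.37 -1.91  3.86] [-0.325 -0.269 -0.05 ] yaw [1.7997e+02 4.0000e-02 1.3725e+02] [568.48 -15.37 153.84] j6 -53.97
5.8 [568.48 -15.37 153.84] [1.7997e+02 4.0000e-02 1.3725e+02] [ 2.37 -1.91  3.86] [-0.325 -0.269 -0.05 ]
knob [259.3 253.1] [ 234  224   52   61 2001] [566.1 -12.3 163. ] tool [ 3.8  0.6 -9.2]
btn [471.9  13.8] [ 431    0   81   36 1953] [546.7 112.9 165. ] tool [103.   79.4 -11.2]
FT [ 1.64 -2.52  4.56] [-0.254 -0.316  0.003] yaw [1.7996e+02 4.0000e-02 1.3731e+02] [568.51 -15.35 153.9 ] j6 -54.02
```

View pics/g2.png

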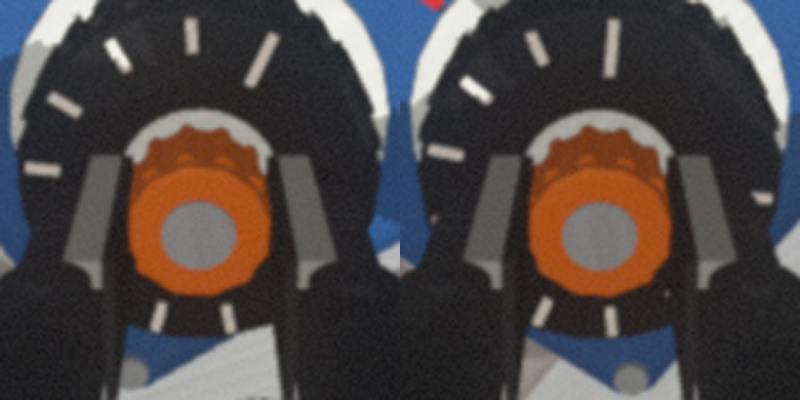

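Left is before the turn and right is after. The flutes kept their place between the pads, so the knob follows the tool. The dial marks moved about 20° in the tool frame, so the dial stayed put. I'll go on in small steps, averaging the torque.

```bash
cat > t.py <<'E'
from h import *
T=[];F=[];J=[]
for i in range(4):
    s=r.sense();T.append(s['wrist_torque'][2]);F.append(s['ft_force']);J.append(s['joint_efforts'][5])
    if i<3: r.snapshot('side')
R=Ro.from_euler('xyz',s['tcp_rot'],degrees=True).as_matrix()
print('Tz %.3f'%np.mean(T),np.round(T,3),'j6eff',np.round(J,3),'Ftool',(R.T@np.mean(F,0)).round(1),'yaw',np.round(s['tcp_rot'][2],2),'t',s['time'])
E
python3 t.py; python3 -m handwheel '[[0,0,0,2],[0,0,0,0]]' >/dev/null; python3 t.py
```

```text
Tz -0.015 [ 0.003 -0.081 -0.002  0.019] j6eff [ 0.247  0.039 -0.009 -0.017] Ftool [-2.4 -0.1 -5.2] yaw 137.28 t 6.0
Tz -0.050 [-0.073 -0.054 -0.081  0.01 ] j6eff [ 0.502  0.169  0.021 -0.02 ] Ftool [-3.   0.4 -5.5] yaw 135.26 t 6.35
```

```bash
python3 -m handwheel '[[-0.0003,0,-0.0001,2],[0,0,0,0]]' >/dev/null; python3 t.py; python3 -m handwheel '[[0,0,0,2],[0,0,0,0]]' >/dev/null; python3 t.py
```

```text
Tz -0.039 [-0.026 -0.06  -0.044 -0.026] j6eff [ 0.499  0.167  0.02  -0.02 ] Ftool [-2.6  0.5 -5.4] yaw 133.26 t 6.7
Tz -0.019 [-0.026 -0.033  0.022 -0.039] j6eff [ 0.503  0.17   0.021 -0.02 ] Ftool [-1.4  0.4 -5.3] yaw 131.26 t 7.05
```

```bash
python3 -m handwheel '[[-0.0001,0,0,2],[0,0,0,0]]' >/dev/null; python3 t.py
```

```text
Tz -0.044 [-0.043 -0.021 -0.088 -0.024] j6eff [ 0.514  0.181  0.032 -0.009] Ftool [-1.1  0.2 -5.7] yaw 129.26 t 7.4
```

```bash
python3 -m handwheel '[[-0.0001,0,0,2],[0,0,0,0]]' >/dev/null; python3 t.py
```

```text
Tz 0.117 [0.156 0.174 0.055 0.083] j6eff [0.667 0.333 0.184 0.143] Ftool [-0.8 -0.2 -5.6] yaw 127.28 t 7.75
```

The joint 6 effort is very clean. It jumped from -0.02 to +0.14 in this step, after 30° in all, so that is the dead stop. I'll let go and check the dial.

```bash
python3 -m handwheel '[[0,0,0,0],[0,0,0,0],[0,0,0,0],[0,0,0,0]]' 0.045; python3 t.py; python3 -m handwheel '[[0,0,-0.005,0],[0,0,-0.015,0],[0,0,-0.022,0],[0,0,0,-8.5],[0,0,0,-8.5],[0,0,0,-8.5],[0,0,0,-4.5],[0.0004,0.0005,0,0],[0,0,0,0],[0,0,0,0]]'
python3 -c "
from h import *
s,im=wlook('k.png')
a=cv2.imread('pics/d.png')
f=lambda x:cv2.resize(x[140:280,190:330],(400,400),interpolation=cv2.INTER_CUBIC)
cv2.imwrite('pics/k2.png',np.hstack([f(a),f(im)]))"
```

```text
time: 8.15
tool_pos: [568.0, -15.6, 153.1]
tcp_rot: [-180.0, -0.1, 127.2]
ft_force: [0.2, 0.1, -0.1]
finger_gap: 44.6
grip_force: 0.0
Tz 0.009 [-0.016  0.016  0.012  0.025] j6eff [-0.006 -0.004 -0.003 -0.003] Ftool [ 0.1  0.2 -0.3] yaw 127.21 t 8.3
time: 9.3
tool_pos: [568.5, -15.1, 196.3]
tcp_rot: [180.0, 0.0, 157.1]
ft_force: [0.7, -0.2, 0.2]
finger_gap: 44.9
grip_force: 0.0
9.3 [568.5  -15.12 196.27] [1.7999e+02 3.0000e-02 1.5709e+02] [ 0.65 -0.22  0.15] [ 0.009 -0.001  0.003]
knob [259.4 221.2] [ 238  199   44   46 1229] [566.5 -13.4 163. ] tool [ 2.6  0.8 33.3]
btn [472.1  90.6] [ 444   65   56   53 2249] [541.5 117.7 165. ] tool [ 76.5 111.8  31.2]
```

View pics/k2.png

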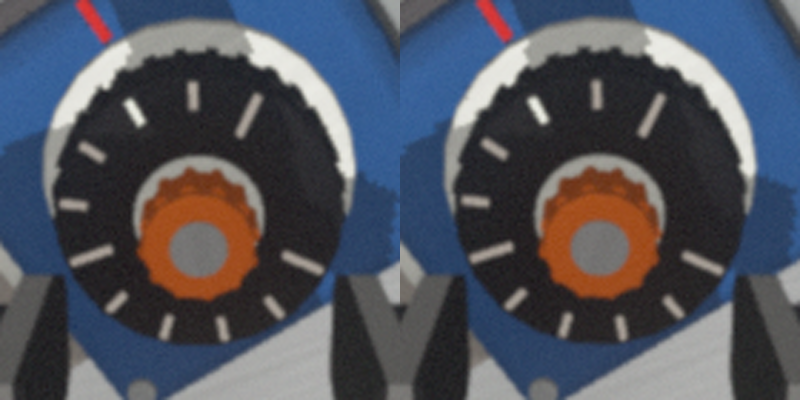

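The marks sit almost where they were. I'll measure the dial's shift from them.

```bash
python3 - <<'E'
from h import *
def marks(f,yaw):
    im=cv2.cvtColor(cv2.imread(f),cv2.COLOR_BGR2GRAY)[140:290,190:340]
    # rectified world direction via rays onto the dial plane
    b=cv2.adaptiveThreshold(im,255,cv2.ADAPTIVE_THRESH_MEAN_C,cv2.THRESH_BINARY,21,-20)
    n,l,st,c=cv2.connectedComponentsWithStats(b); out=[]
    return c[[k for k in range(1,n) if 12<st[k,4]<80]]+[190,140]
s=r.sense()
s0=dict(s,tool_pos=[568.46,-14.83,196.08],tcp_rot=[-179.99,-.03,157.21])
s1=dict(s,tool_pos=[568.5,-15.12,196.27],tcp_rot=[179.99,.03,157.09])
P=[np.array([wz(S,u,148)[:2] for u in marks(f,0)]) for S,f in((s0,'pics/d.png'),(s1,'pics/k.png'))]
A=P[0];B=[];C=[]
for a in A:
    d=np.linalg.norm(P[1]-a,axis=1)
    if d.min()<2.5 and abs(np.linalg.norm(a-[569.1,-14.3])-29)<6: C.append(a);B.append(P[1][d.argmin()])
A=np.array(C);B=np.array(B);print(np.c_[A,B-A].round(2))
M,_=cv2.estimateAffinePartial2D(A,B);print(np.degrees(np.arctan2(M[1,0],M[0,0])))
E
```

```text
[[ 5.4194e+02 -4.4400e+00  2.9000e-01  5.4000e-01]
 [ 5.5085e+02  4.9000e+00  3.6000e-01  3.3000e-01]
 [ 5.4060e+02 -1.7550e+01 -8.0000e-02  6.8000e-01]
 [ 5.4525e+02 -2.9620e+01 -2.5000e-01  5.3000e-01]
 [ 5.5475e+02 -3.8560e+01 -6.2000e-01  2.7000e-01]
 [ 5.6741e+02 -4.0100e+01 -6.9000e-01 -2.0000e-02]
 [ 5.8746e+02  3.3100e+00  4.7000e-01 -2.4000e-01]
 [ 5.8014e+02 -3.9760e+01 -5.4000e-01 -2.0000e-01]
 [ 5.9499e+02 -6.8100e+00  2.1000e-01 -4.2000e-01]
 [ 5.9050e+02 -3.1610e+01 -4.0000e-01 -4.7000e-01]
 [ 5.9575e+02 -1.9780e+01 -1.7000e-01 -4.5000e-01]]
-1.2009532748715912
```

The dial moved only 1.2°, about 0.65 mm, which is inside the tolerance and confirms the stop. Next I'll move over the button with the fingers shut.

```bash
python3 -m handwheel '[[0.01,0.014,0,0],[0.019,0.028,0,0],[0.019,0.028,0,0],[0.019,0.028,0,0],[0.009,0.014,0,0],[0,0,0.012,0],[0,0,0.010,0],[0,0,0,0],[0,0,0,0]]' 0.0 25
python3 -c "
from h import *
s,im=wlook('m.png')
cv2.imwrite('pics/m2.png',cv2.resize(im[100:384,130:390],None,fx=2,fy=2))"
```

```text
time: 10.25
tool_pos: [541.2, 116.7, 172.8]
tcp_rot: [-179.9, -0.1, 157.1]
ft_force: [-0.4, 0.3, -0.2]
finger_gap: -0.0
grip_force: 0.0
10.25 [541.2  116.69 172.81] [-1.7994e+02 -8.0000e-02  1.5713e+02] [-0.38  0.26 -0.23] [ 0.006 -0.032 -0.013]
knob [332.  239.3] [322 229  22  22 363] [554.7 153.2 163. ] tool [ 1.7 38.9  9.8]
btn [262.9 229.4] [238 216  50  31 833] [534.6 122.2 165. ] tool [8.2 2.6 7.8]
```

View pics/m2.png

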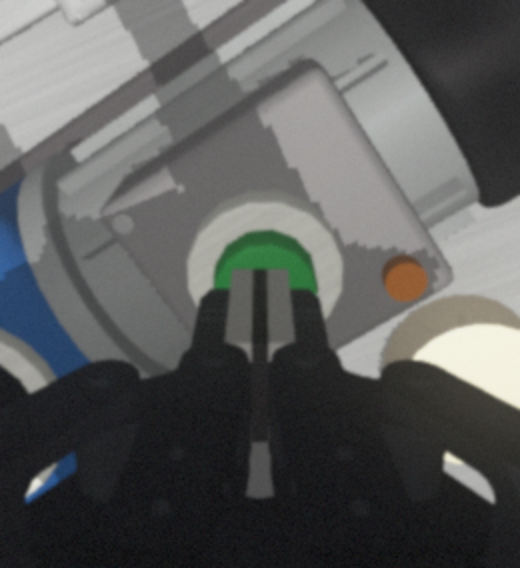

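The closed tips are centred over the green button, at crop (262,270). Next I'll press.

```bash
python3 -m handwheel '[[0,0,0.005,0],[0,0,0.003,0],[0,0,0.003,0],[0,0,0.001,0],[0,0,0,0],[0,0,0,0]]'; python3 -m handwheel '[[0,0,0.0008,0],[0,0,0,0],[0,0,0,0]]'
```

```text
time: 10.9
tool_pos: [542.0, 117.2, 162.2]
tcp_rot: [-180.0, 0.1, 157.2]
ft_force: [0.2, -3.2, 4.0]
finger_gap: 0.0
grip_force: 2.1
time: 11.2
tool_pos: [541.9, 117.4, 161.2]
tcp_rot: [180.0, 0.0, 157.2]
ft_force: [0.5, -4.1, 5.7]
finger_gap: -0.1
grip_force: 2.5
```

```bash
python3 -m handwheel '[[0,0,0.0008,0],[0,0,0,0],[0,0,0,0]]'; python3 -m handwheel '[[0,0,0.0007,0],[0,0,0,0],[0,0,0,0]]'
```

```text
time: 11.5
tool_pos: [541.9, 117.5, 160.4]
tcp_rot: [180.0, 0.0, 157.2]
ft_force: [1.0, -4.5, 6.3]
finger_gap: 0.2
grip_force: 2.8
time: 11.8
tool_pos: [542.0, 117.4, 160.0]
tcp_rot: [180.0, 0.1, 157.2]
ft_force: [-0.6, -4.2, 7.6]
finger_gap: -0.1
grip_force: 3.8
```

```bash
python3 -m handwheel '[[0,0,0.0008,0],[0,0,0,0],[0,0,0,0]]'; python3 -m handwheel '[[0,0,0.0006,0],[0,0,0,0],[0,0,0,0]]'
```

```text
time: 12.1
tool_pos: [542.0, 117.4, 160.0]
tcp_rot: [180.0, 0.1, 157.2]
ft_force: [-3.6, -4.6, 13.0]
finger_gap: -0.3
grip_force: 6.2
time: 12.4
tool_pos: [542.0, 117.5, 159.9]
tcp_rot: [180.0, 0.1, 157.2]
ft_force: [-5.3, -5.0, 15.9]
finger_gap: -0.3
grip_force: 8.0
```

The button is on its hard stop at z = 160, fully in. I'll let go, retreat and check.

```bash
python3 -m handwheel '[[0,0,-0.005,0],[0,0,-0.010,0],[0,0,-0.03,0],[0,0,-0.03,0],[0.04,0.02,-0.01,0],[0.04,0.02,0,0],[0,0,0,0],[0,0,0,0]]'
python3 - <<'E'
from h import *
wlook('z.png')
cv2.imwrite('pics/top2.png',cv2.cvtColor(r.snapshot('side'),cv2.COLOR_RGB2BGR))
E
```

```text
time: 13.2
tool_pos: [482.5, 186.5, 242.9]
tcp_rot: [180.0, -0.0, 157.4]
ft_force: [0.5, -0.3, -0.1]
finger_gap: 0.1
grip_force: 0.0
13.2 [482.5  186.5  242.86] [ 1.8000e+02 -4.0000e-02  1.5736e+02] [ 0.54 -0.33 -0.12] [ 0.026  0.003 -0.022]
btn [207.8 283.6] [199 279  20  11 154] [530.1 123.2 165. ] tool [-68.3 -40.1  77.8]
```

View pics/top2.png

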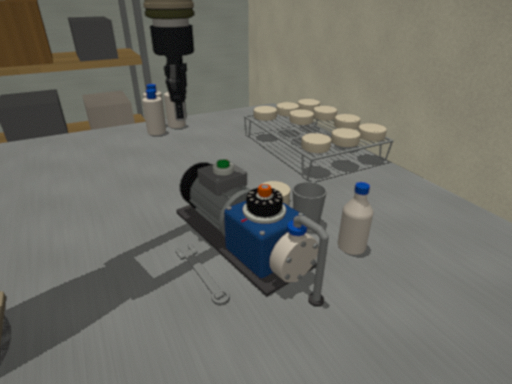

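The arm is clear. The button is back out at (223,163), the knob is at (265,190), and the bystanders are where they stood.

```bash
python3 -c "
from bench import r
print(r.hand_in())"
```

```text
the job is handed in; nothing more can be done
None
```

I handed the job in at about 13 s: the clamp knob is screwed to its stop (30° clockwise, torque jump felt), the dial shifted about 0.65 mm (limit 1.5 mm), the start button was pressed to its stop and sprang back, and the things around the pump look unmoved; the hand-in gave no verdict.

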